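# Hold a sprung kiln lid just below its balance point

## Robot

A 6-joint arm with a two-finger parallel gripper is mounted at the origin on the work surface. World frame = base frame: x ahead of the robot, y to its left, z up, the work surface at z = 0. Lengths are in m, angles in rad, forces in N, time in s.
With the tool pointing down it reaches from about 0.325 to 0.85 m from the base axis. Payload 4.4 kg.
Tool frame: the origin (TCP) lies at the centre of the arm's flange, where the gripper is bolted on; the fingertips stand 199 mm ahead of it and the grasp point (between the pads) lies 180 mm ahead of it (robot.tip_extent is the distance from the TCP to the fingertips, in m); z points along the fingers, y is the line along which they close (so a half turn about z gives the same grasp; the last joint's range is limited). The gripper opens to 94 mm and grips with 3 to 60 N. Pads are 16 mm wide; open, the fingers measure 119 mm over their backs; the gripper's body (75 mm by 177 mm) begins 78 mm behind the grasp point.
Start: joints at [1.107, 0.207, 1.542, -0, 1.393, -0.15], TCP at [0.177, 0.547, 0.405] pointing down, gripper open.
Joint ranges: [-2.73, 2.73], [-0.86, 2.22], [0.23, 2.46], [-1.11, 4.25], [0.08, 2.63], [-2.82, 2.82]. Speed limits (rad/s): [2.79, 2.79, 3.14, 3.14, 3.14, 3.14].

## Interface

Orientations are given as a rotation vector (axis times angle).
In Python, from rig import robot, imaging gives the robot as it stands.
- The arm moves only by the tool carry_out, never from a script. Its arguments are lists of equal length, an entry for each row: "delta_pos": the shift along the tool's x, y, z normalised to -1 to 1, where 1 is 0.1 m, a list of three; "rot": the turn, a rotation vector about the tool's x, y, z normalised to -1 to 1, where 1 is 120 degrees, a list of three. A call has 1 to 8 rows; each row shifts and turns the commanded pose from where the row before left it, along the tool's axes as they then stand; what a row does not reach is not made up. A row lasts 1/12 s, in which the tool goes at most 41.7 mm and 7.16 degrees, less where a joint would pass 70% of its speed; a pose out of reach is approached as far as the arm can. A call with a number of a shift or a turn outside -1 to 1 is refused whole. A call with a gripper value outside its range is refused whole. "gripper" is the opening, from 0 (shut) to 1 (fully open), set as the call begins (left out, the last holds). The fingers move at their own pace and stop on an object; "force" is the grip in N (left out, the last holds). Time passes only in rows, so rows that do not move let the fingers close. It gives the time, the measured TCP pose, the force, the opening and the grip force at its end, in the units of the state.
- robot.observe(): the state, without advancing time (a new reading comes with each control period).
- imaging.get_image(name): name is "scene" or "top" or "wrist"; returns the picture (420x560x3 uint8, red, green, blue); there is no depth.
- imaging.camera_info(name): a dict with "intrinsics" (3x3 intrinsics, pixels), "k1" (the pictures are not rectified: a ray, as slopes to the right and down, at radius r is drawn at 1 + k1 r^2 times it, then the intrinsics apply), "rvec" (rotation vector, rad) and "tvec" (3), from world to camera coordinates, as OpenCV has them. Camera axes: x right, y down, z forward; pixel columns grow to the right and rows downward; lengths in m; the calibration is good to about 2 mm. A picture is of the moment at which its call begins: read the wrist's pose just before it. camera_info takes no time and is no camera call; for the wrist camera it gives the pose at the moment of the call.
- robot.close_job(): hands the job in; it is judged then, once.
Trained networks look in the newest picture that a camera, given by its name, has taken for a name from the list of things; names that differ only in an ending like _2 or _b are one class to them, and where a whole thing is asked for, a point or a joint stands for the part that bears it (a point fixed in the world has none). Each returns a list of dicts, best first, with "confidence" (0 to 1); they miss things now and then, are a little off and sometimes report something else, mostly with a low value. They report only what shows in the picture. A call takes as long as a camera call.
- imaging.silhouettes(camera, query): "mask" (420x560 bool, what is visible of it) and "pixel" ([column, row] in pixels, amid what is visible of it).
The state is a dict: "time": time; "q": joint angles; "qvel": joint speeds; "joint_efforts": joint torques, N m; "tool_pos": TCP position; "eef_rot": TCP orientation; "force": force on the tool from outside, world axes, zero at the start; "moment": the same for the moment, N m; "width": opening from 0.0 (shut) to 1.0 (fully open); "gripper_force": force on a finger pad.
Only numpy, scipy, OpenCV 4.12 (cv2) and the standard library are available. Lean on these libraries where they do the work, as an engineer would, in place of code of your own. Each camera call takes 0.05 s, during which the arm holds its last target. There are 200 camera calls.

## Task

I want to adjust the lid spring of the small bench kiln, so first take the kiln shelf that leans across the lid's handle and lean it square against the front of the firebrick stack instead, its lower edge on the bench and its top tilted back on the bricks. Then lift the lid by its handle a couple of centimetres past its balance point, so that the spring takes it, without letting it fly up, and ease it back down until the handle is one to two centimetres below the balance point. Finish while still holding the handle there, lid still, and leave the other things on the bench where they stand.

Things in the scene. Friction and masses are not known exactly. Their poses are not given: they have to be found in the camera images.
- kiln: low clamshell kiln in bare sheet steel, fixed; case 280 deep x 300 wide, 150 mm high with the lid shut, grey controller box 50 mm wide on its left side (+y). Origin on the bench under the middle of the case; x points from its front (handle side, towards the robot) to its back, z up. The lid's hinge axis runs along the kiln's y, at x = +155 mm, 80 mm above the bench
- lid: the kiln's lid, hinged at the back, handle at the front. Its z axis leans by the lid's angle: 0 shut, stop at 1.25 rad; shut, its axes are the kiln's and its origin is 80 mm above the kiln's. A torsion spring carries most of its weight: below 0.55 rad (balance point) it falls shut, 3.2 N at the handle when shut, fading to 0 at 0.55; above, it rises by itself. Friction is too slight to hold it
- handle (a point): middle of the lid's handle: a round wooden bar (lid_c1) 14 mm thick, 130 mm free between two brackets, along the kiln's y; it turns with the lid. Shut: 125 mm above the bench, 340 mm in front of the hinge axis and 45 mm above it, and 45 mm in front of the lid's front face (92 to 150 mm high). At the balance point: 296 mm above the bench, rising 2.7 mm per 0.01 rad
- shelf: loose buff-coloured kiln shelf, a square plate 190 x 190 x 10 mm, about 0.76 kg (0.65 to 0.87). Origin in the middle of its lower edge (middle of the thickness), y along that edge, z up the plate, x through the thickness (towards what it leans on). At the start it leans on the handle bar, tilted 0.28 rad from upright, with about 60 mm of it standing above the bar
- bricks: fixed stack of four cream firebricks, two high and two wide: 230 deep (x) x 226 wide (y) x 128 mm high. Origin on the bench under its middle; its front is the face at x = -115 mm, towards the robot
- bowl: low bisque bowl, 100 mm across and 45 high, on top of the brick stack, over 90 mm behind its front edge; leave alone
- prop_tall: round hollow kiln prop, 38 mm across and 75 high, standing in front of the gap between kiln and bricks; leave alone
- prop_short: round hollow kiln prop, 38 mm across and 50 high, standing on top of the brick stack beside the bowl; leave alone
- mug: white mug, 80 mm across and 85 high, at one side; leave alone
- jar: glaze jar, 72 mm across and 90 high, at the other side; leave alone
- cone_box: small cardboard box 90 x 50 x 35 mm lying at the left; leave alone
- brush: brush about 180 mm long lying on the bench at the right; leave alone

How it is judged:
On the way, in this order (a step that is already met when the one before it is completed fails the run):
1. the kiln shelf leans on the front of the brick stack and has been let go (contact force between shelf and bricks above 0.15 N and height (world z) of shelf below 0.015 m and angle between shelf's own z axis and vertical between 0.1 and 0.6 rad and angle between the y axis of shelf and the y axis of bricks, either way round below 0.25 rad and x of shelf in the frame of bricks below -0.11 m and contact force between shelf and the fingers below 0.05 N and contact force between shelf and kiln below 0.05 N and linear speed of shelf below 0.03 m/s), for 0.3 s.
2. the lid is raised past its balance point, by its handle (angle between lid's own z axis and vertical above 0.585 rad and contact force between the fingers and lid_c1 above 0.05 N), for 0.2 s.
At the end, for the whole second after the job is handed in: lid held still by its handle, in the fingers, at 0.42 to 0.535 rad (handle 4 to 36 mm below balance height); shelf's lower edge on the bench, leaning 0.10 to 0.60 rad on the front of the bricks, square within 0.25 rad, let go and clear of the kiln (all of step 1 and angle between lid's own z axis and vertical between 0.42 and 0.535 rad and contact force between the fingers and lid_c1 above 0.1 N and angular speed of lid below 0.05 rad/s); the arm keeps its last pose, push and grip.
It fails at once if the lid flies up (over 1.0 rad) (angle between lid's own z axis and vertical above 1 rad).
It fails at once if the kiln shelf is dropped or laid flat (angle between shelf's own z axis and vertical above 1.1 rad).
It fails at once if a bystander is moved by more than 30 mm (distance of any of bowl, prop_tall, prop_short, mug, jar, cone_box, brush from where it was at the start of the episode above 0.03 m).
It also fails if it takes over 64 s, if anything falls off the work surface, if the arm or the gripper's body presses on something with over 40 N, if the wrist force passes 120 N, or if a joint passes its speed limit or range.

## Working session

There is one attempt and no reset: what is moved stays moved. The work goes in short steps, Python scripts to look and compute and a tool call to move; the robot and the scene stay as the last step left them, time stands still between calls to the robot, and variables do not carry over. Pictures are saved under pics/ and viewed, at most 10 in all, crops included, and the job is handed in when it is done.

Besides the shell and the picture viewer there is one more tool, called after "Request:" as name(argument=value, ...), one argument or row to a line, values as JSON. carry_out: Moves the arm, as the interface text tells. Its arguments: {"type":"object","properties":{"delta_pos":{"type":"array","items":{"type":"array","items":{"type":"number","minimum":-1,"maximum":1}}},"rot":{"type":"array","items":{"type":"array","items":{"type":"number","minimum":-1,"maximum":1}}},"gripper":{"type":"number"},"force":{"type":"number"}},"required":["delta_pos","rot"]}

```bash
ls; mkdir -p pics; python3 - <<'E'
from rig import robot, imaging
import cv2
for n in ["scene","top"]:
    im=imaging.get_image(n); cv2.imwrite(f"pics/{n}0.png",im[:,:,::-1])
    print(n,imaging.camera_info(n))
    for k in ["kiln","handle","shelf","bricks","prop_tall","bowl"]:
        for d in imaging.silhouettes(n,k)[:1]: print(k,round(d["confidence"],2),d["pixel"],d["mask"].sum())
print(robot.observe())
E
```

```text
pics
scene {'intrinsics': array([[539.25451132,   0.        , 272.23541151],
       [  0.        , 539.25451132, 209.42502104],
       [  0.        ,   0.        ,   1.        ]]), 'k1': 0.0013273203000352541, 'rvec': array([ 2.38139601,  0.55689081, -0.20185184]), 'tvec': array([-0.44059895, -0.11623025,  1.62637261])}
kiln 0.62 [354.9, 171.1] 12615
handle 0.74 [252.9, 213.5] 359
shelf 0.86 [293.6, 136.9] 869
bricks 0.64 [288.1, 326.3] 10309
prop_tall 0.77 [253.2, 214.1] 336
bowl 0.7 [309.7, 314.4] 1680
top {'intrinsics': array([[460.56317237,   0.        , 283.22901229],
       [  0.        , 460.56317237, 211.25197889],
       [  0.        ,   0.        ,   1.        ]]), 'k1': -0.03657989149862433, 'rvec': array([ 2.1067807 , -2.16197748,  0.19543032]), 'tvec': array([1.01360885e-03, 5.25951844e-01, 1.44891084e+00])}
kiln 0.61 [201.2, 172.4] 10277
handle 0.88 [206.5, 173.5] 9004
shelf 0.59 [424.2, 256.7] 725
bricks 0.79 [351.1, 164.2] 4634
prop_tall 0.54 [283.3, 240.9] 122
bowl 0.7 [375.4, 139.9] 760
{'time': 0.7, 'q': array([ 1.10649965e+00,  2.06549795e-01,  1.54148666e+00,  5.98922812e-06,
        1.39351436e+00, -1.50494210e-01]), 'qvel': array([-7.09685939e-04, -1.12266941e-04, -1.31249691e-03, -7.93705481e-05,
       -1.38065286e-03, -3.79074946e-04]), 'joint_efforts': array([-6.12678159e-04, -3.70759356e+01, -2.81691134e+01,  6.98986044e-02,
        2.75964505e-02, -5.06821124e-06]), 'tool_pos': array([0.17749624, 0.54691828, 0.40468155]), 'eef_rot': array([4.90900334e-01, 3.10299485e+00, 6.54432001e-05]), 'force': array([-0.73989923, -0.0125274 , -0.07140991]), 'moment': array([ 0.02089844, -0.04643485, -0.02671363]), 'gripper_force': 0.0, 'width': 0.9971381309419763}
```

View pics/scene0.png

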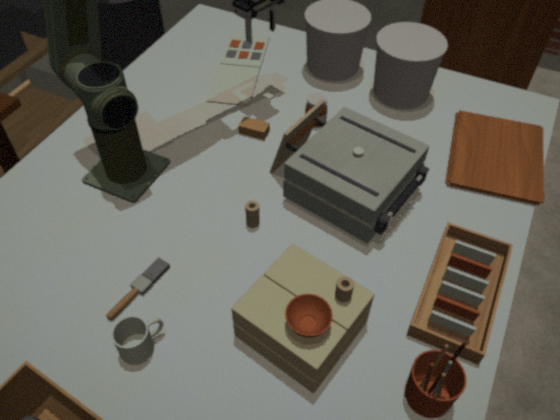

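View pics/top0.png

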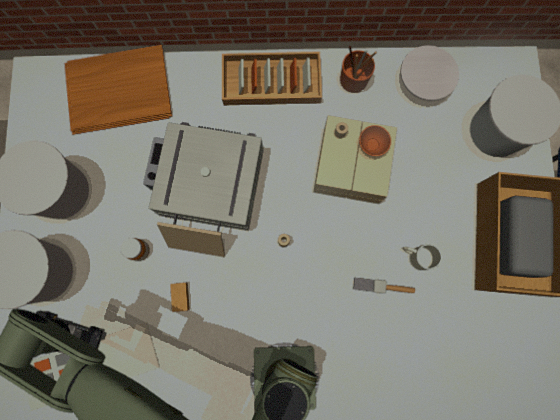

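The scene view shows the shelf leaning on the kiln handle at about (300,135), the kiln at (355,170) and the bricks at (300,320). In the top view the shelf is at about (193,238), the kiln lid's corners are (168,124), (263,135), (247,229) and (151,210), and the brick top runs from (327,116) to (388,201). The network's shelf hit in the top view at (424,257) is really the mug, so I'll zoom in.

```bash
cat > h.py <<'E'
import numpy as np, cv2
from scipy.spatial.transform import Rotation as R
from rig import robot, imaging
def cam(n):
    c=imaging.camera_info(n); return c["intrinsics"],np.array([c["k1"],0,0,0.]),R.from_rotvec(c["rvec"]).as_matrix(),np.array(c["tvec"])
def ray(n,px,c=None):
    K,d,Rm,t=c or cam(n)
    u=cv2.undistortPoints(np.array([[px]],float),K,d)[0,0]
    return -Rm.T@t, Rm.T@np.array([u[0],u[1],1])
def atz(n,px,z,c=None):
    o,r=ray(n,px,c); return o+r*(z-o[2])/r[2]
def proj(n,P,c=None):
    K,d,Rm,t=c or cam(n)
    return cv2.projectPoints(np.atleast_2d(P).astype(float),Rm,t,K,d)[0][:,0]
def T(x,y,yaw): return R.from_euler('z',yaw).as_matrix(),np.array([x,y,0])
E
python3 - <<'E'
from h import *
t=cv2.imread("pics/top0.png")[195:265,140:260]; s=cv2.imread("pics/scene0.png")[85:245,240:440]
a=cv2.resize(t,None,fx=5,fy=5,interpolation=cv2.INTER_CUBIC); b=cv2.resize(t,None,fx=1,fy=1)
cv2.imwrite("pics/z1.png",a)
cv2.imwrite("pics/z2.png",cv2.resize(s,None,fx=3.7,fy=3.7,interpolation=cv2.INTER_CUBIC))
for p in [(168,124),(263,135),(247,229),(151,210)]: print("lid",atz("top",p,.15).round(3))
for p in [(327,116),(396,128),(388,201),(315,192)]: print("br",atz("top",p,.128).round(3))
E
```

```text
lid [0.793 0.341 0.15 ]
lid [0.75  0.045 0.15 ]
lid [0.456 0.098 0.15 ]
lid [0.521 0.388 0.15 ]
br [ 0.816 -0.159  0.128]
br [ 0.771 -0.377  0.128]
br [ 0.535 -0.336  0.128]
br [ 0.569 -0.111  0.128]
```

View pics/z1.png

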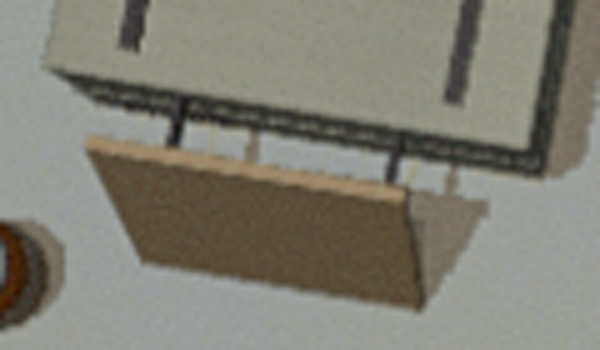

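View pics/z2.png

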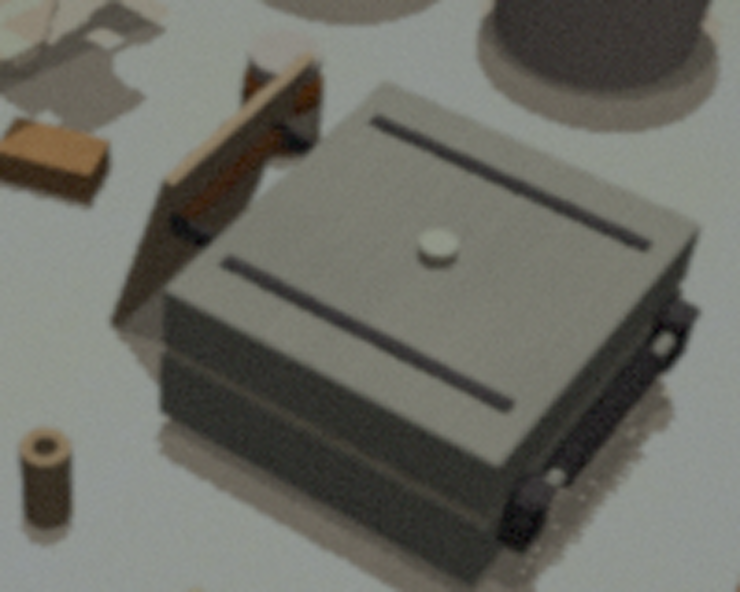

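In the zoomed views the shelf's top edge runs from (158,223) to (221.5,234) in top pixels. Its bench edge runs from (168.6,247.6) to (224.4,256.6). Next I fit all three poses to these corners.

```bash
cat >> h.py <<'E'
def shelf_pts(x,y,yaw,tilt,L):
    Rm=(R.from_euler('z',yaw)*R.from_euler('y',tilt)).as_matrix()
    return np.array([x,y,0])+np.array(L)@Rm.T
E
python3 - <<'E'
from h import *
from scipy.optimize import least_squares
ct=cam("top");cs=cam("scene")
def fit(f,obs_t,obs_s,Lt,Ls,x0):
    def res(p):
        return np.r_[(proj("top",f(p,Lt),ct)-obs_t).ravel(),(proj("scene",f(p,Ls),cs)-obs_s).ravel()]
    s=least_squares(res,x0,loss='soft_l1');print(s.x.round(4),res(s.x).round(1));return s.x
rig=lambda p,L:np.array(L)@R.from_euler('z',p[2]).as_matrix().T+np.array([p[0],p[1],0])
a,b=.14,.15
zs=lambda x,y:(240+x/3.7,85+y/3.7)
# kiln lid corners: front -x ; left +y
Lt=[(a,b,.15),(a,-b,.15),(-a,-b,.15),(-a,b,.15)]
k=fit(rig,[(168,124),(263,135),(247,226.5),(150,209)],[zs(385,85),zs(700,228),zs(500,465),zs(167,292)],Lt,[Lt[3],Lt[0],Lt[1],Lt[2]],[.63,.22,-.2])
a,b=.115,.113
Lb=[(a,b,.128),(a,-b,.128),(-a,-b,.128),(-a,b,.128)]
br=fit(rig,[(327,116),(396,128),(388,201),(315,192)],[(372,294),(311,358),(234,310),(295,248)],Lb,[Lb[0],Lb[1],Lb[2],Lb[3]],[.67,-.24,-.15])
f=lambda p,L:shelf_pts(*p,L)
zt=lambda x,y:(140+x/5,195+y/5)
L=[(-.005,.095,0),(-.005,-.095,0),(-.005,.095,.19),(-.005,-.095,.19),(.005,.095,.19),(.005,-.095,.19)]
s=fit(f,[zt(143,263),zt(422,308),zt(90,151),zt(408,200),zt(90,137),zt(405,188)],[zs(115,325),zs(313,60),zs(168,183)],L,[(.0,-.095,0),(.005,.095,.19),(.005,-.095,.19)],[.42,.23,-.2,.28])
hd=rig(k,[(-.185,0,.125)])[0]; print("handle",hd)
print("shelf top mid",f(s,[(0,0,.19)])[0],"shelf in kiln",R.from_euler('z',-k[2]).apply([s[0]-k[0],s[1]-k[1],0]))
for n,w in [("prop_tall",.075)]: print(n,atz("top",(284,240),w))
x=np.array([1,0,0])
tgt=rig(br,[(-.16,0,0)])[0];print("shelf target",tgt,br[2])
E
```

```text
[ 0.6383  0.2199 -0.1834] [-0.1 -3.  -0.6  0.4  0.1 -3.1 -0.7 -1.1 -1.6 -1.2  0.  -0.8 -0.5  1.8
 -2.5  0.3]
[ 0.6816 -0.2471 -0.2101] [ 0.4 -0.5  1.3  0.2 -0.9 -3.2  0.1 -7.4 -0.2 -0.8  1.8 10.9 -6.9 -3.3
 -5.5 -6.1]
[ 0.4095  0.2749 -0.1881  0.2617] [-0.2 -0.3  0.5  0.1 -1.2 -0.5 -1.   0.2 -0.3 -0.8  0.3 -0.5 -1.8  0.8
 -0.8 -1.1 -0.4  0.8]
handle [0.45637935 0.25367191 0.125     ]
shelf top mid [0.45778489 0.26567835 0.18353033] shelf in kiln [-0.23496585  0.01229314  0.        ]
prop_tall [ 0.4287967  -0.01225704  0.075     ]
shelf target [ 0.52511561 -0.21370982  0.        ] -0.21014825822801214
```

```bash
python3 - <<'E'
import cv2
a=cv2.imread("pics/scene0.png")[235:395,220:390]; b=cv2.imread("pics/top0.png")[105:215,300:410]
a=cv2.resize(a,(425,400),interpolation=cv2.INTER_CUBIC); b=cv2.resize(b,(374,374),interpolation=cv2.INTER_CUBIC)
import numpy as np
c=np.zeros((400,799,3),np.uint8);c[:,:425]=a;c[:374,425:]=b
cv2.imwrite("pics/z3.png",c)
E
```

```text
(no output)
```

View pics/z3.png

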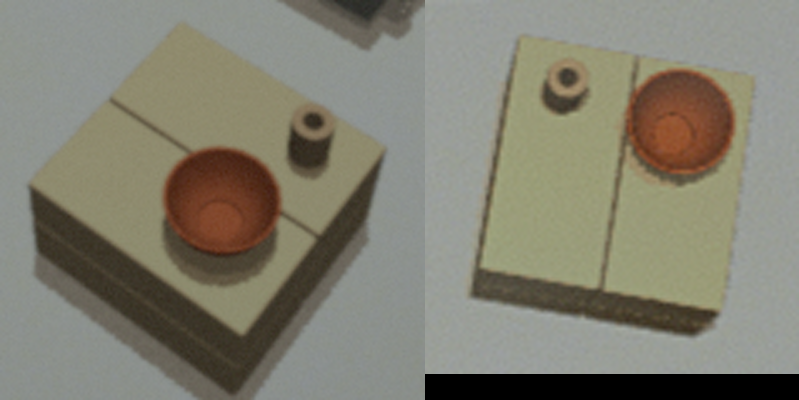

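The refined brick corners are front-left (292.8,243.8), back-left (374,295), back-right (317,369) and front-right (232,309) in scene. In top they are (315.6,183.8), (327.6,115.6), (396.8,127) and (386.5,196.8).

```bash
cat >> h.py <<'E'
K0=np.array([.6383,.2199,-.1834]); S0=np.array([.4095,.2749,-.1881,.27])
def goal(pt,yaw,tilt,up=0):
    """grasp point pt; tool y along local x, fingers along -z of frame tilted by tilt; up = backed off along tool z"""
    F=(R.from_euler('z',yaw)*R.from_euler('y',tilt)).as_matrix()
    M=np.c_[F[:,1],F[:,0],-F[:,2]]
    return np.array(pt)+F[:,2]*(.18+up),M
def rows(p,M,label=""):
    s=robot.observe(); Rc=R.from_rotvec(s["eef_rot"]); Rg=R.from_matrix(M)
    rv=(Rc.inv()*Rg).as_rotvec(); d=M.T@(p-s["tool_pos"])
    n=int(np.ceil(np.linalg.norm(rv)/np.radians(7.1))); m=int(np.ceil(np.linalg.norm(d)/.041))
    print(label,"rot total",rv.round(3),"norm",(rv/np.radians(120)).round(4),"rows",n,"| shift (goal axes) m",d.round(4),"rows",m)
E
python3 - <<'E'
from h import *
from scipy.optimize import least_squares
ct=cam("top");cs=cam("scene")
rig=lambda p,L:np.array(L)@R.from_euler('z',p[2]).as_matrix().T+np.array([p[0],p[1],0])
a,b=.115,.113
L=[(-a,b,.128),(a,b,.128),(a,-b,.128),(-a,-b,.128)]
ot=[(315.6,183.8),(327.6,115.6),(396.8,127),(386.5,196.8)];os=[(292.8,243.8),(374,295),(317.2,369.4),(232,309)]
res=lambda p:np.r_[(proj("top",rig(p,L),ct)-ot).ravel(),(proj("scene",rig(p,L),cs)-os).ravel()]
s=least_squares(res,[.67,-.24,-.15]);print(s.x.round(4),res(s.x).round(1))
g=shelf_pts(*S0,[(0,0,.165)])[0];print("grasp",g)
rows(*goal(g,S0[2],S0[3],.08),"pre")
print(robot.observe()["tool_pos"],goal(g,S0[2],S0[3],.08)[0])
E
```

```text
[ 0.6884 -0.2469 -0.2047] [-0.5 -1.1 -0.6 -1.9  0.1 -1.1  0.6 -1.3 -1.1 -0.9  0.6 -1.1 -0.8  0.8
 -2.1 -0.8]
grasp [0.4527344  0.26667032 0.1590222 ]
pre rot total [0.221 0.195 1.436] norm [0.1056 0.0931 0.6855] rows 12 | shift (goal axes) m [-0.2238  0.3766 -0.1093] rows 12
[0.17749624 0.54691828 0.40468155] [0.52086132 0.25370234 0.40960263]
```

Request:
carry_out(
  delta_pos=[
    [0, 0, 0],
    [0, 0, 0],
    [0, 0, 0],
    [0, 0, 0],
    [0, 0, 0],
    [0, 0, 0],
  ],
  rot=[
    [0.0088, 0.0078, 0.0571],
    [0.0088, 0.0078, 0.0571],
    [0.0088, 0.0078, 0.0571],
    [0.0088, 0.0078, 0.0571],
    [0.0088, 0.0078, 0.0571],
    [0.0088, 0.0078, 0.0571],
  ],
  gripper=0.42,
  force=40,
)

```text
time: 1.2
tool_pos: [0.1775, 0.547, 0.4047]
eef_rot: [-1.502, -2.627, 0.14]
force: [-0.5, -0.6, 0.2]
width: 0.609
gripper_force: 0.0
```

Request:
carry_out(
  delta_pos=[
    [0, 0, 0],
    [0, 0, 0],
    [0, 0, 0],
    [0, 0, 0],
    [0, 0, 0],
    [0, 0, 0],
  ],
  rot=[
    [0.0088, 0.0078, 0.0571],
    [0.0088, 0.0078, 0.0571],
    [0.0088, 0.0078, 0.0571],
    [0.0088, 0.0078, 0.0571],
    [0.0088, 0.0078, 0.0571],
    [0.0088, 0.0078, 0.0571],
  ],
)

```text
time: 1.7
tool_pos: [0.1776, 0.547, 0.4046]
eef_rot: [-2.256, -1.856, 0.254]
force: [0.6, 0.7, 0.3]
width: 0.422
gripper_force: 0.0
```

Request:
carry_out(
  delta_pos=[
    [-0.187, 0.314, -0.091],
    [-0.187, 0.314, -0.091],
    [-0.187, 0.314, -0.091],
    [-0.187, 0.314, -0.091],
    [-0.187, 0.314, -0.091],
    [-0.187, 0.314, -0.091],
  ],
  rot=[
    [0, 0, 0],
    [0, 0, 0],
    [0, 0, 0],
    [0, 0, 0],
    [0, 0, 0],
    [0, 0, 0],
  ],
)

```text
time: 2.2
tool_pos: [0.3503, 0.3988, 0.4071]
eef_rot: [-2.25, -1.864, 0.252]
force: [1.2, 0.4, -0.1]
width: 0.415
gripper_force: 0.0
```

Request:
carry_out(
  delta_pos=[
    [-0.187, 0.314, -0.091],
    [-0.187, 0.314, -0.091],
    [-0.187, 0.314, -0.091],
    [-0.187, 0.314, -0.091],
    [-0.187, 0.314, -0.091],
    [-0.187, 0.314, -0.091],
    [0, 0, 0],
    [0, 0, 0],
  ],
  rot=[
    [0, 0, 0],
    [0, 0, 0],
    [0, 0, 0],
    [0, 0, 0],
    [0, 0, 0],
    [0, 0, 0],
    [0, 0, 0],
    [0, 0, 0],
  ],
)

```text
time: 2.87
tool_pos: [0.5224, 0.2518, 0.4087]
eef_rot: [-2.253, -1.859, 0.252]
force: [-1.2, 0.5, -0.1]
width: 0.419
gripper_force: 0.0
```

Now a closer check with the wrist camera, overlaying the predicted shelf edges.

```bash
python3 - <<'E'
from h import *
c=cam("wrist"); im=imaging.get_image("wrist")[:,:,::-1].copy()
L=[(-.005,.095,.19),(-.005,-.095,.19),(.005,-.095,.19),(.005,.095,.19)]
P=shelf_pts(*S0,L); q=proj("wrist",P,c)
print(q.round(0).tolist())
cv2.polylines(im,[q.astype(int)],True,(0,0,255),1)
k=np.array([(-.14,.15,.15),(-.14,-.15,.15),(-.185,.065,.125),(-.185,-.065,.125)])@R.from_euler('z',K0[2]).as_matrix().T+[K0[0],K0[1],0]
qk=proj("wrist",k,c).astype(int);cv2.line(im,qk[0],qk[1],(255,0,0),1);cv2.line(im,qk[2],qk[3],(0,255,0),1)
cv2.imwrite("pics/w1.png",im)
g=shelf_pts(*S0,[(0,0,.165)])[0];rows(*goal(g,S0[2],S0[3],0),"grasp")
E
```

```text
[[265.0, 85.0], [268.0, 355.0], [282.0, 355.0], [282.0, 85.0]]
grasp rot total [-0.002 -0.001 -0.001] norm [-0.0007 -0.0006 -0.0004] rows 1 | shift (goal axes) m [ 0.0007 -0.0008  0.0793] rows 2
```

View pics/w1.png

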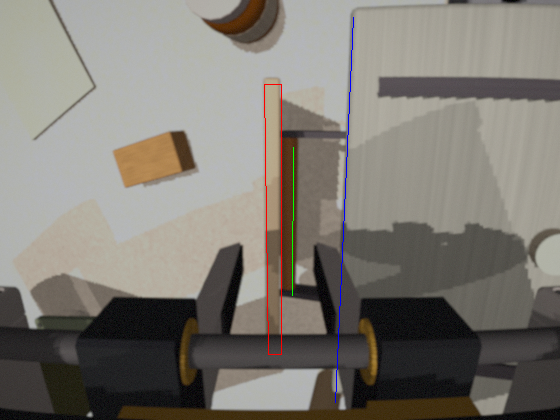

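The wrist view shows the shelf's top edge at columns 264–280 and the handle bar at column 291. Both match the predicted overlay to a few mm, so I descend and grip.

Request:
carry_out(
  delta_pos=[
    [0, 0, 0.2],
    [0, 0, 0.2],
    [0, 0, 0.2],
    [0, 0, 0.19],
    [0, 0, 0],
  ],
  rot=[
    [0, 0, 0],
    [0, 0, 0],
    [0, 0, 0],
    [0, 0, 0],
    [0, 0, 0],
  ],
)

```text
time: 3.33
tool_pos: [0.4967, 0.2583, 0.3288]
eef_rot: [-2.245, -1.864, 0.265]
force: [-1.9, -0.0, -0.5]
width: 0.414
gripper_force: 0.0
```

Request:
carry_out(
  delta_pos=[
    [0, 0, 0],
    [0, 0, 0],
    [0, 0, 0],
    [0, 0, 0],
    [0, 0, 0],
    [0, 0, 0],
    [0, 0, 0],
    [0, 0, 0],
  ],
  rot=[
    [0, 0, 0],
    [0, 0, 0],
    [0, 0, 0],
    [0, 0, 0],
    [0, 0, 0],
    [0, 0, 0],
    [0, 0, 0],
    [0, 0, 0],
  ],
  gripper=0,
  force=40,
)

```text
time: 4.0
tool_pos: [0.4996, 0.2578, 0.3347]
eef_rot: [-2.248, -1.861, 0.254]
force: [-4.5, 1.1, 7.6]
width: 0.105
gripper_force: 40.0
```

Request:
carry_out(
  delta_pos=[
    [0, -0.1, -0.02],
    [0, -0.2, -0.05],
    [0, -0.2, -0.1],
    [0, -0.1, -0.2],
    [0, 0, -0.3],
    [0, 0, -0.3],
    [0, 0, -0.3],
    [0, 0, -0.3],
  ],
  rot=[
    [0, 0, 0],
    [0, 0, 0],
    [0, 0, 0],
    [0, 0, 0],
    [0, 0, 0],
    [0, 0, 0],
    [0, 0, 0],
    [0, 0, 0],
  ],
)

```text
time: 4.67
tool_pos: [0.4844, 0.2598, 0.5]
eef_rot: [-2.251, -1.863, 0.255]
force: [0.9, 0.4, -7.5]
width: 0.103
gripper_force: 40.0
```

```bash
cat >> h.py <<'E'
B0=np.array([.6884,-.2469,-.2047])
def tilt():
    s=robot.observe(); M=R.from_rotvec(s["eef_rot"]).as_matrix(); return np.arccos(-M[2,2])
def place(xb,up,t,g=.165):
    p=np.array([B0[0],B0[1],0])+R.from_euler('z',B0[2]).apply([xb,0,up])
    pt=shelf_pts(p[0],p[1],B0[2],t,[(0,0,g)])[0]+[0,0,up]
    return goal(pt,B0[2],t)
E
python3 - <<'E'
from h import *
s=robot.observe();print(s["tool_pos"],s["force"],s["q"].round(2),s["width"],tilt())
p,M=place(-.165,.10,.27);print(p);rows(p,M,"above place")
p,M=place(-.165,.19,.27);print(p);rows(p,M,"high")
E
```

```text
[0.4844218  0.25981691 0.49998948] [ 0.9089953   0.3763337  -7.54435985] [0.3  0.16 1.41 0.13 1.81 0.51] 0.10292679604407329 0.27126300045341456
[ 0.61694597 -0.23206558  0.43250096]
above place rot total [-0.001  0.005  0.016] norm [-0.0006  0.0026  0.0077] rows 1 | shift (goal axes) m [-0.4547  0.2394  0.0038] rows 13
[ 0.61694597 -0.23206558  0.52250096]
high rot total [-0.001  0.005  0.016] norm [-0.0006  0.0026  0.0077] rows 1 | shift (goal axes) m [-0.4547  0.2154 -0.083 ] rows 13
```

Request:
carry_out(
  delta_pos=[
    [-0.35, 0.166, -0.064],
    [-0.35, 0.166, -0.064],
    [-0.35, 0.166, -0.064],
    [-0.35, 0.166, -0.064],
    [-0.35, 0.166, -0.064],
    [-0.35, 0.166, -0.064],
    [-0.35, 0.166, -0.064],
  ],
  rot=[
    [0, 0.0026, 0.0077],
    [0, 0, 0],
    [0, 0, 0],
    [0, 0, 0],
    [0, 0, 0],
    [0, 0, 0],
    [0, 0, 0],
  ],
)

```text
time: 5.25
tool_pos: [0.5568, -0.0067, 0.5104]
eef_rot: [-2.265, -1.843, 0.25]
force: [1.0, 0.4, -6.9]
width: 0.106
gripper_force: 40.0
```

Request:
carry_out(
  delta_pos=[
    [-0.35, 0.166, -0.064],
    [-0.35, 0.166, -0.064],
    [-0.35, 0.166, -0.064],
    [-0.35, 0.166, -0.064],
    [-0.35, 0.166, -0.064],
    [-0.35, 0.166, -0.064],
    [0, 0, 0],
    [0, 0, 0],
  ],
  rot=[
    [0, 0, 0],
    [0, 0, 0],
    [0, 0, 0],
    [0, 0, 0],
    [0, 0, 0],
    [0, 0, 0],
    [0, 0, 0],
    [0, 0, 0],
  ],
)

```text
time: 5.92
tool_pos: [0.6183, -0.2349, 0.5186]
eef_rot: [-2.266, -1.837, 0.25]
force: [-0.7, 0.4, -7.6]
width: 0.102
gripper_force: 40.0
```

```bash
python3 - <<'E'
from h import *
s=robot.observe();print(s["tool_pos"],s["force"],s["q"].round(2),s["width"],tilt())
p,M=place(-.165,.03,.27);rows(p,M,"30 above")
P=robot.observe()["tool_pos"];M=R.from_rotvec(s["eef_rot"]).as_matrix()
im=imaging.get_image("scene")[:,:,::-1].copy()
# predicted shelf now
L=np.array([(0,.095,0),(0,-.095,0),(0,-.095,.19),(0,.095,.19)])
W=P+np.c_[L[:,1],L[:,0],.345-L[:,2]]@M.T
cv2.polylines(im,[proj("scene",W).astype(int)],True,(0,0,255),1)
L2=np.array([(-.115,.113,.128),(-.115,-.113,.128),(-.115,-.113,0),(-.115,.113,0)])@R.from_euler('z',B0[2]).as_matrix().T+[B0[0],B0[1],0]
cv2.polylines(im,[proj("scene",L2).astype(int)],True,(255,0,0),1)
cv2.imwrite("pics/s2.png",im)
E
```

```text
[ 0.61832157 -0.23488772  0.5186015 ] [-0.74267577  0.36475492 -7.59647365] [-0.48  0.42  1.04 -0.07  1.94 -0.29] 0.1024215451331301 0.27391708870872356
30 above rot total [-0.004 -0.004 -0.003] norm [-0.0019 -0.0018 -0.0014] rows 1 | shift (goal axes) m [0.0025 0.0398 0.151 ] rows 4
```

View pics/s2.png

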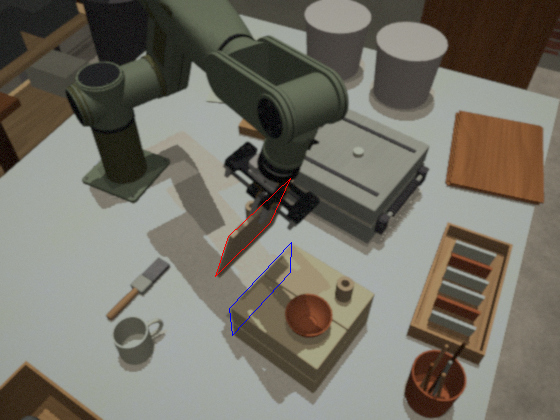

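The scene view shows the held shelf, red outline at (250,230), matching its prediction. It is square to the brick front, blue outline at (262,290), so I lower it.

Request:
carry_out(
  delta_pos=[
    [0.006, 0.1, 0.38],
    [0.006, 0.1, 0.38],
    [0.006, 0.1, 0.38],
    [0.006, 0.1, 0.37],
    [0, 0.03, 0.1],
    [0, 0, 0],
  ],
  rot=[
    [0, 0, 0],
    [0, 0, 0],
    [0, 0, 0],
    [0, 0, 0],
    [0, 0, 0],
    [0, 0, 0],
  ],
)

```text
time: 6.47
tool_pos: [0.6157, -0.2268, 0.3498]
eef_rot: [-2.254, -1.839, 0.255]
force: [-0.9, 0.1, -7.9]
width: 0.107
gripper_force: 40.0
```

```bash
python3 - <<'E'
from h import *
s=robot.observe();print(s["tool_pos"],s["force"],tilt())
rows(*place(-.161,.001,.272),"down")
E
```

```text
[ 0.61565832 -0.22684468  0.34978162] [-0.87272596  0.05477594 -7.89020846] 0.281730743768942
down rot total [-0.01  -0.005  0.003] norm [-0.0046 -0.0022  0.0014] rows 1 | shift (goal axes) m [-0.0049  0.0112  0.014 ] rows 1
```

Request:
carry_out(
  delta_pos=[
    [-0.01, 0.02, 0.04],
    [-0.01, 0.02, 0.04],
    [-0.01, 0.02, 0.03],
    [0, 0, 0],
    [0, 0, 0],
  ],
  rot=[
    [0, 0, 0],
    [0, 0, 0],
    [0, 0, 0],
    [0, 0, 0],
    [0, 0, 0],
  ],
)

```text
time: 6.88
tool_pos: [0.6197, -0.2329, 0.3446]
eef_rot: [-2.267, -1.845, 0.248]
force: [-0.6, -0.2, -7.2]
width: 0.106
gripper_force: 40.0
```

Request:
carry_out(
  delta_pos=[
    [0, 0.01, 0.02],
    [0, 0, 0.02],
    [0, 0, 0],
    [0, 0, 0],
  ],
  rot=[
    [0, 0, 0],
    [0, 0, 0],
    [0, 0, 0],
    [0, 0, 0],
  ],
)

```text
time: 7.22
tool_pos: [0.6191, -0.2325, 0.3387]
eef_rot: [-2.264, -1.843, 0.249]
force: [-1.3, 0.8, -7.7]
width: 0.104
gripper_force: 40.0
```

Request:
carry_out(
  delta_pos=[
    [0, 0.01, 0.03],
    [0, 0, 0.02],
    [0, 0, 0],
    [0, 0, 0],
  ],
  rot=[
    [0, 0, 0],
    [0, 0, 0],
    [0, 0, 0],
    [0, 0, 0],
  ],
)

```text
time: 7.55
tool_pos: [0.6193, -0.2329, 0.3358]
eef_rot: [-2.267, -1.845, 0.248]
force: [-0.1, -1.4, 1.7]
width: 0.104
gripper_force: 40.0
```

```bash
python3 - <<'E'
from h import *
s=robot.observe();print(s["tool_pos"],s["force"],s["moment"],tilt())
rows(*place(-.1556,.001,.272),"contact")
E
```

```text
[ 0.61931567 -0.23286753  0.33582578] [-0.13426186 -1.43659266  1.69847993] [ 0.17115648 -0.10147586  0.04508648] 0.26796565583145077
contact rot total [ 0.004 -0.001  0.   ] norm [ 0.0019 -0.0004  0.0001] rows 1 | shift (goal axes) m [0.0003 0.008  0.0004] rows 1
```

Request:
carry_out(
  delta_pos=[
    [0, 0.03, -0.01],
    [0, 0.03, 0],
    [0, 0.02, 0],
    [0, 0, 0],
  ],
  rot=[
    [0, 0, 0],
    [0, 0, 0],
    [0, 0, 0],
    [0, 0, 0],
  ],
)

```text
time: 7.88
tool_pos: [0.6255, -0.2342, 0.3341]
eef_rot: [-2.26, -1.839, 0.258]
force: [-6.2, -1.1, 9.7]
width: 0.104
gripper_force: 40.1
```

Request:
carry_out(
  delta_pos=[
    [0, 0, 0],
    [0, 0, 0],
    [0, 0, 0],
    [0, 0, 0],
  ],
  rot=[
    [0, 0, 0],
    [0, 0, 0],
    [0, 0, 0],
    [0, 0, 0],
  ],
  gripper=0.32,
)

```text
time: 8.22
tool_pos: [0.627, -0.2339, 0.3324]
eef_rot: [-2.265, -1.844, 0.248]
force: [-0.8, -0.2, -0.1]
width: 0.317
gripper_force: 0.0
```

Request:
carry_out(
  delta_pos=[
    [0, 0, -0.1],
    [0, 0, -0.2],
    [0, 0, -0.3],
    [0, 0, -0.3],
    [0, 0, -0.3],
    [0, 0, -0.2],
    [0, 0, 0],
  ],
  rot=[
    [0, 0, 0],
    [0, 0, 0],
    [0, 0, 0],
    [0, 0, 0],
    [0, 0, 0],
    [0, 0, 0],
    [0, 0, 0],
  ],
)

```text
time: 8.8
tool_pos: [0.6645, -0.2421, 0.4747]
eef_rot: [-2.274, -1.851, 0.242]
force: [0.9, 0.8, 1.4]
width: 0.323
gripper_force: 0.0
```

```bash
python3 - <<'E'
from h import *
s=robot.observe();print(s["tool_pos"],s["force"],s["q"].round(2))
a=imaging.get_image("scene")[215:385,200:390,::-1]; b=imaging.get_image("top")[120:240,290:410,::-1]
c=np.zeros((400,800,3),np.uint8);a=cv2.resize(a,(420,376));b=cv2.resize(b,(380,380));c[:376,:420]=a;c[:380,420:]=b
cv2.imwrite("pics/z4.png",c)
h=np.array([-.185,.0,.125])@R.from_euler('z',K0[2]).as_matrix().T+[K0[0],K0[1],0]
for up in (.1,0): p,M=goal(h,K0[2],-.4,up);print(p);rows(p,M,"handle up%.2f"%up)
E
```

```text
[ 0.66454881 -0.24210939  0.47469266] [0.86141058 0.8145834  1.44108035] [-0.46  0.54  0.96 -0.07  1.89 -0.27]
[0.34919407 0.27352461 0.38289708]
handle up0.10 rot total [-0.668  0.    -0.021] norm [-3.191e-01  1.000e-04 -1.020e-02] rows 6 | shift (goal axes) m [ 0.4494 -0.4045 -0.0782] rows 15
[0.38748282 0.26642265 0.29079098]
handle up0.00 rot total [-0.668  0.    -0.021] norm [-3.191e-01  1.000e-04 -1.020e-02] rows 6 | shift (goal axes) m [ 0.4494 -0.4045  0.0218] rows 15
```

View pics/z4.png

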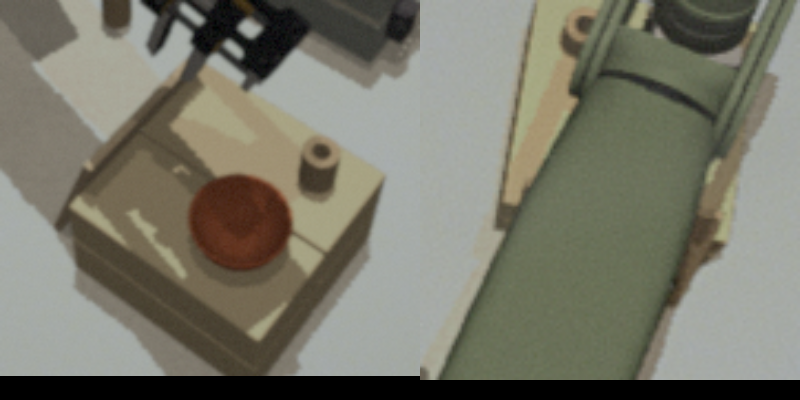

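The shelf leans on the brick front, its plate running from about (65,220) to (190,80) in the left crop, and it is square. The bowl and short prop are undisturbed. On to the handle.

Request:
carry_out(
  delta_pos=[
    [0, 0, 0],
    [0, 0, 0],
    [0, 0, 0],
    [0, 0, 0],
    [0, 0, 0],
    [0, 0, 0],
    [0, 0, 0],
  ],
  rot=[
    [-0.0532, 0, -0.0017],
    [-0.0532, 0, -0.0017],
    [-0.0532, 0, -0.0017],
    [-0.0532, 0, -0.0017],
    [-0.0532, 0, -0.0017],
    [-0.0532, 0, -0.0017],
    [0, 0, 0],
  ],
  gripper=0.36,
)

```text
time: 9.48
tool_pos: [0.6615, -0.2413, 0.464]
eef_rot: [2.168, 1.8, 0.362]
force: [-0.4, -0.0, -0.5]
width: 0.362
gripper_force: 0.0
```

Request:
carry_out(
  delta_pos=[
    [0.3, -0.27, -0.052],
    [0.3, -0.27, -0.052],
    [0.3, -0.27, -0.052],
    [0.3, -0.27, -0.052],
    [0.3, -0.27, -0.052],
    [0.3, -0.27, -0.052],
    [0.3, -0.27, -0.052],
    [0.3, -0.27, -0.052],
  ],
  rot=[
    [0, 0, 0],
    [0, 0, 0],
    [0, 0, 0],
    [0, 0, 0],
    [0, 0, 0],
    [0, 0, 0],
    [0, 0, 0],
    [0, 0, 0],
  ],
)

```text
time: 10.15
tool_pos: [0.4936, 0.0346, 0.4202]
eef_rot: [2.168, 1.8, 0.356]
force: [0.5, 0.2, 0.1]
width: 0.361
gripper_force: 0.0
```

Request:
carry_out(
  delta_pos=[
    [0.3, -0.27, -0.052],
    [0.3, -0.27, -0.052],
    [0.3, -0.27, -0.052],
    [0.3, -0.27, -0.052],
    [0.3, -0.27, -0.052],
    [0.3, -0.27, -0.052],
    [0, 0, 0],
    [0, 0, 0],
  ],
  rot=[
    [0, 0, 0],
    [0, 0, 0],
    [0, 0, 0],
    [0, 0, 0],
    [0, 0, 0],
    [0, 0, 0],
    [0, 0, 0],
    [0, 0, 0],
  ],
)

```text
time: 10.82
tool_pos: [0.3679, 0.2413, 0.3866]
eef_rot: [2.16, 1.806, 0.356]
force: [0.8, 0.0, 0.2]
width: 0.361
gripper_force: 0.0
```

```bash
python3 - <<'E'
from h import *
s=robot.observe();print(s["tool_pos"],s["force"],s["q"].round(2),tilt())
h=np.array([-.185,.0,.125])@R.from_euler('z',K0[2]).as_matrix().T+[K0[0],K0[1],0]
for up in (.1,0): p,M=goal(h,K0[2],-.4,up);rows(p,M,"handle up%.2f"%up)
c=cam("wrist"); im=imaging.get_image("wrist")[:,:,::-1].copy()
k=np.array([(-.185,.065,.125),(-.185,-.065,.125)])@R.from_euler('z',K0[2]).as_matrix().T+[K0[0],K0[1],0]
q=proj("wrist",k,c);print(q);cv2.line(im,*q.astype(int),(0,255,0),1)
cv2.imwrite("pics/w2.png",im)
E
```

```text
[0.36786828 0.24132579 0.38664509] [0.80299963 0.01524236 0.17019623] [ 0.46 -0.15  1.97 -0.28  1.02  0.75] 0.39388017632275896
handle up0.10 rot total [-0.006  0.002  0.006] norm [-0.0029  0.0008  0.0029] rows 1 | shift (goal axes) m [ 0.0283 -0.0238 -0.006 ] rows 1
handle up0.00 rot total [-0.006  0.002  0.006] norm [-0.0029  0.0008  0.0029] rows 1 | shift (goal axes) m [ 0.0283 -0.0238  0.094 ] rows 3
[[247.1454841   92.82974299]
 [249.90773358 262.28804946]]
```

View pics/w2.png

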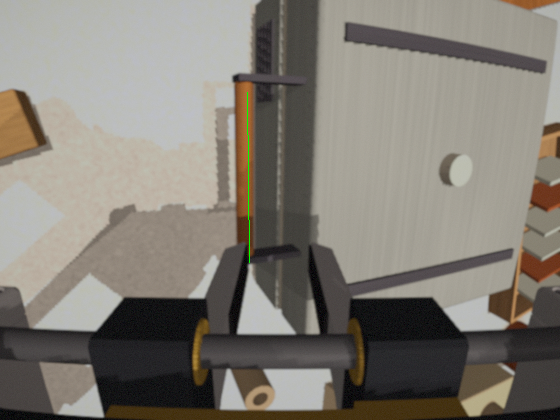

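The wrist view puts the bar at column 245, against 248.5 predicted, so I correct about −3 mm in tool y. Its brackets are at rows 78 and 250, so I also go +6 mm along the bar.

Request:
carry_out(
  delta_pos=[
    [0.17, -0.135, 0],
    [0.17, -0.135, 0],
    [0, 0, 0.3],
    [0, 0, 0.3],
    [0, 0, 0.24],
    [0, 0, 0.1],
    [0, 0, 0],
    [0, 0, 0],
  ],
  rot=[
    [0, 0, 0],
    [0, 0, 0],
    [0, 0, 0],
    [0, 0, 0],
    [0, 0, 0],
    [0, 0, 0],
    [0, 0, 0],
    [0, 0, 0],
  ],
)

```text
time: 11.53
tool_pos: [0.3882, 0.2701, 0.2912]
eef_rot: [2.166, 1.795, 0.36]
force: [0.3, 0.0, 0.2]
width: 0.358
gripper_force: 0.0
```

Request:
carry_out(
  delta_pos=[
    [0, 0, 0],
    [0, 0, 0],
    [0, 0, 0],
    [0, 0, 0],
    [0, 0, 0],
    [0, 0, 0],
  ],
  rot=[
    [0, 0, 0],
    [0, 0, 0],
    [0, 0, 0],
    [0, 0, 0],
    [0, 0, 0],
    [0, 0, 0],
  ],
  gripper=0,
  force=20,
)

```text
time: 12.03
tool_pos: [0.3852, 0.2717, 0.2912]
eef_rot: [2.167, 1.8, 0.36]
force: [-9.1, 3.3, 3.2]
width: 0.142
gripper_force: 20.0
```

```bash
cat >> h.py <<'E'
def where():
    s=robot.observe(); M=R.from_rotvec(s["eef_rot"]).as_matrix(); g=s["tool_pos"]+.18*M[:,2]
    gk=R.from_euler('z',-K0[2]).apply(g-[K0[0],K0[1],0]); F=R.from_euler('z',-K0[2]).apply(s["force"])
    fy=R.from_euler('z',-K0[2]).apply(M[:,2])
    print("t",s["time"],"grasp in kiln",gk.round(4),"F kiln",F.round(1),"tool F",(M.T@s["force"]).round(1),"tilt",np.arctan2(fy[0],-fy[2]).round(3),"w",s["width"],"r",np.hypot(gk[0]-.155,gk[2]-.08).round(4),"lid",(np.arctan2(gk[2]-.08,.155-gk[0])-np.arctan2(.045,.34)).round(3))
    return gk,M
E
python3 - <<'E'
from h import *
where()
E
```

```text
t 12.0333 grasp in kiln [-0.1893  0.0048  0.125 ] F kiln [-9.6  1.6  3.2] tool F [ 1.6 -7.6 -6.6] tilt 0.393 w 0.14208514898690405 r 0.3472 lid -0.002
```

Request:
carry_out(
  delta_pos=[
    [0, -0.03, 0],
    [0, 0, 0],
    [0, 0, 0],
  ],
  rot=[
    [0, 0, 0],
    [0, 0, 0],
    [0, 0, 0],
  ],
)

```text
time: 12.28
tool_pos: [0.3844, 0.2718, 0.2909]
eef_rot: [2.163, 1.798, 0.364]
force: [-3.1, -0.8, 4.2]
width: 0.141
gripper_force: 20.0
```

Request:
carry_out(
  delta_pos=[
    [0, 0.0355, -0.0295],
    [0, 0.071, -0.0587],
    [0, 0.071, -0.0587],
    [0, 0.071, -0.0587],
    [0, 0.071, -0.0587],
    [0, 0.071, -0.0587],
    [0, 0, 0],
    [0, 0, 0],
  ],
  rot=[
    [0.0048, 0, 0],
    [0.00955, 0, 0],
    [0.00955, 0, 0],
    [0.00955, 0, 0],
    [0.00955, 0, 0],
    [0.00955, 0, 0],
    [0, 0, 0],
    [0, 0, 0],
  ],
)

```text
time: 12.95
tool_pos: [0.4096, 0.267, 0.3337]
eef_rot: [2.238, 1.859, 0.269]
force: [-0.8, 1.1, -2.0]
width: 0.144
gripper_force: 20.0
```

```bash
python3 - <<'E'
from h import *
where()
E
```

```text
t 12.95 grasp in kiln [-0.1826  0.0047  0.161 ] F kiln [-0.9  1.  -2. ] tool F [ 1.  -1.5  1.6] tilt 0.287 w 0.1435016015498549 r 0.3472 lid 0.104
```

Request:
carry_out(
  delta_pos=[
    [0, 0.071, -0.0587],
    [0, 0.071, -0.0587],
    [0, 0.071, -0.0587],
    [0, 0.071, -0.0587],
    [0, 0.071, -0.0587],
    [0, 0.071, -0.0587],
    [0, 0.071, -0.0587],
    [0, 0.071, -0.0587],
  ],
  rot=[
    [0.00955, 0, 0],
    [0.00955, 0, 0],
    [0.00955, 0, 0],
    [0.00955, 0, 0],
    [0.00955, 0, 0],
    [0.00955, 0, 0],
    [0.00955, 0, 0],
    [0.00955, 0, 0],
  ],
)

```text
time: 13.62
tool_pos: [0.4541, 0.2587, 0.3915]
eef_rot: [2.339, 1.945, 0.123]
force: [-1.3, -0.0, -3.0]
width: 0.14
gripper_force: 20.0
```

Request:
carry_out(
  delta_pos=[
    [0, 0.071, -0.0587],
    [0, 0.071, -0.0587],
    [0, 0.071, -0.0587],
    [0, 0.071, -0.0587],
    [0, 0.071, -0.0587],
    [0, 0.071, -0.0587],
    [0, 0, 0],
    [0, 0, 0],
  ],
  rot=[
    [0.00955, 0, 0],
    [0.00955, 0, 0],
    [0.00955, 0, 0],
    [0.00955, 0, 0],
    [0.00955, 0, 0],
    [0.00955, 0, 0],
    [0, 0, 0],
    [0, 0, 0],
  ],
)

```text
time: 14.28
tool_pos: [0.493, 0.2514, 0.4301]
eef_rot: [2.411, 2.004, 0.007]
force: [-2.7, -0.2, -1.3]
width: 0.137
gripper_force: 20.0
```

```bash
python3 - <<'E'
from h import *
K0[0]-=.004
where(); print(robot.observe()["q"].round(2))
E
```

```text
t 14.2833 grasp in kiln [-0.1433  0.0052  0.2501] F kiln [-2.6 -0.7 -1.3] tool F [-0.7 -2.6  1.3] tilt 0.008 w 0.13694103259324245 r 0.3434 lid 0.387
[ 0.32  0.14  1.57 -0.    1.43  0.5 ]
```

Request:
carry_out(
  delta_pos=[
    [0, 0.071, -0.0587],
    [0, 0.071, -0.0587],
    [0, 0.071, -0.0587],
    [0, 0.071, -0.0587],
    [0, 0.071, -0.0587],
    [0, 0.071, -0.0587],
    [0, 0.071, -0.0587],
    [0, 0.071, -0.0587],
  ],
  rot=[
    [0.00955, 0, 0],
    [0.00955, 0, 0],
    [0.00955, 0, 0],
    [0.00955, 0, 0],
    [0.00955, 0, 0],
    [0.00955, 0, 0],
    [0.00955, 0, 0],
    [0.00955, 0, 0],
  ],
)

```text
time: 14.95
tool_pos: [0.5516, 0.2404, 0.4733]
eef_rot: [-2.324, -1.932, 0.149]
force: [-2.1, -1.2, 0.9]
width: 0.141
gripper_force: 20.0
```

Request:
carry_out(
  delta_pos=[
    [0, 0.071, -0.0587],
    [0, 0.071, -0.0587],
    [0, 0.0355, -0.0295],
    [0, 0.0355, -0.0295],
    [0, 0.0355, -0.0295],
    [0, 0, 0],
    [0, 0, 0],
    [0, 0, 0],
  ],
  rot=[
    [0.00955, 0, 0],
    [0.00955, 0, 0],
    [0.0048, 0, 0],
    [0.0048, 0, 0],
    [0.0048, 0, 0],
    [0, 0, 0],
    [0, 0, 0],
    [0, 0, 0],
  ],
)

```text
time: 15.62
tool_pos: [0.5792, 0.2351, 0.4893]
eef_rot: [-2.28, -1.894, 0.212]
force: [-2.1, -5.6, 1.8]
width: 0.143
gripper_force: 20.0
```

```bash
python3 - <<'E'
from h import *
K0[0]-=.004
where()
E
```

```text
t 15.6167 grasp in kiln [-0.0966  0.0047  0.3137] F kiln [-1.  -5.9  1.8] tool F [-5.9 -1.4 -1.5] tilt -0.222 w 0.14324779643762808 r 0.3434 lid 0.617
```

Request:
carry_out(
  delta_pos=[
    [0, 0.0355, -0.0295],
    [0, 0.0355, -0.0295],
    [0, 0, 0],
    [0, 0, 0],
    [0, 0, 0],
    [0, 0, 0],
    [0, 0, 0],
  ],
  rot=[
    [0.0048, 0, 0],
    [0.0048, 0, 0],
    [0, 0, 0],
    [0, 0, 0],
    [0, 0, 0],
    [0, 0, 0],
    [0, 0, 0],
  ],
)

```text
time: 16.2
tool_pos: [0.5875, 0.2335, 0.4936]
eef_rot: [-2.267, -1.883, 0.23]
force: [-2.4, -5.0, 1.7]
width: 0.143
gripper_force: 20.0
```

Request:
carry_out(
  delta_pos=[
    [0, -0.035, 0.03],
    [0, -0.07, 0.06],
    [0, -0.07, 0.06],
    [0, -0.07, 0.06],
    [0, -0.07, 0.06],
    [0, -0.07, 0.06],
    [0, -0.07, 0.06],
    [0, -0.035, 0.03],
  ],
  rot=[
    [-0.0048, 0, 0],
    [-0.00955, 0, 0],
    [-0.00955, 0, 0],
    [-0.00955, 0, 0],
    [-0.00955, 0, 0],
    [-0.00955, 0, 0],
    [-0.00955, 0, 0],
    [-0.0048, 0, 0],
  ],
)

```text
time: 16.87
tool_pos: [0.5318, 0.2441, 0.4599]
eef_rot: [-2.354, -1.958, 0.101]
force: [-1.5, -3.5, -0.5]
width: 0.141
gripper_force: 20.0
```

Request:
carry_out(
  delta_pos=[
    [0, 0, 0],
    [0, 0, 0],
    [0, 0, 0],
    [0, 0, 0],
    [0, 0, 0],
    [0, 0, 0],
  ],
  rot=[
    [0, 0, 0],
    [0, 0, 0],
    [0, 0, 0],
    [0, 0, 0],
    [0, 0, 0],
    [0, 0, 0],
  ],
)

```text
time: 17.37
tool_pos: [0.5331, 0.2438, 0.4614]
eef_rot: [-2.354, -1.956, 0.101]
force: [-2.1, -5.2, 0.0]
width: 0.137
gripper_force: 20.0
```

```bash
python3 - <<'E'
from h import *
K0[0]-=.004
where()
a=imaging.get_image("scene")[:,:,::-1]; cv2.imwrite("pics/s5.png",a)
E
```

```text
t 17.3667 grasp in kiln [-0.1224  0.005   0.2824] F kiln [-1.2 -5.5  0. ] tool F [-5.5 -1.2  0.1] tilt -0.103 w 0.13720896897987303 r 0.3434 lid 0.499
```

View pics/s5.png

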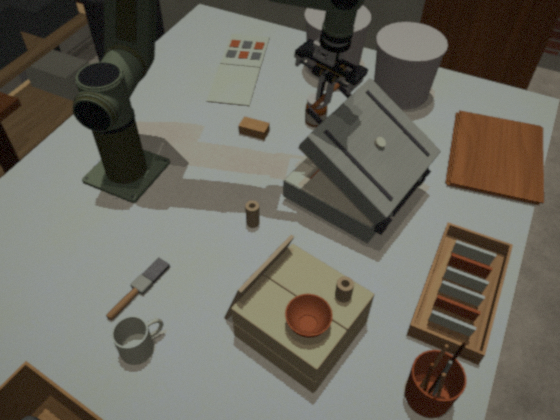

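The lid is held at about 0.50 rad, with the handle at 282 mm, 14 mm below balance. The shelf leans on the bricks at (262,275), and the bystanders in view are in place, so I hand in.

```bash
python3 -c "
from rig import robot
print(robot.close_job())"
```

```text
the job is handed in; nothing more can be done
None
```

The shelf now leans square against the front of the firebrick stack. I lifted the lid to about 0.63 rad, past its balance point, and eased it down; the job was handed in with the gripper still holding the handle at about 0.50 rad (about 14 mm below balance), but no verdict came back.

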